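Put the paints and glue stick into their colour-matched drip dishes

TASK

Get the craft desk ready for the next class: stand each of the three paint bottles and the glue stick upright in the white drip dish whose pad has its own colour, flat on the pad inside the rim. Do not tip any of them over, and leave the eraser and the red thread spool where they are.

Things in the scene. Friction and masses are not known exactly. Their poses are not given: they have to be found in the camera images.
- brown_paint: Brown paint bottle with a white screw cap, round, 52 mm in diameter, 135 mm tall with the cap; the straight body reaches from the foot to about 88 mm up, above it the shoulder narrows to the cap. 0.15 to 0.28 kg. Stands upright and loose on a fixed flat grey work board whose top lies 32 mm above the desk; origin at the centre of its foot, z up along its axis.
- orange_paint: Orange paint bottle with an orange cap, round, 38 mm in diameter, 75 mm tall with the cap; the straight body reaches from the foot to about 48 mm up. 0.06 to 0.11 kg. Stands upright and loose on a fixed flat grey work board whose top lies 32 mm above the desk; origin at the centre of its foot, z up along its axis.
- sky_paint: Sky-blue paint bottle with a white cap, round, 34 mm in diameter, 100 mm tall with the cap; the straight body reaches from the foot to about 65 mm up. 0.06 to 0.11 kg. Stands upright and loose on a fixed flat grey work board whose top lies 32 mm above the desk; origin at the centre of its foot, z up along its axis.
- glue_stick: Yellow glue stick, a straight round tube 23 mm in diameter and 89 mm tall. 0.03 to 0.05 kg. Stands upright and loose on a fixed flat grey work board whose top lies 32 mm above the desk; origin at the centre of its foot, z up along its axis.
- brown_dish: White round drip dish with a brown pad as its floor, fixed on the grey work board (whose top lies 32 mm above the desk), open on top: inner diameter 74 mm, outer 82 mm with a plain rim 8 mm high; its floor lies 3 mm above the board. Origin at the centre of its underside (at the board's top). Room for the brown paint bottle with 11 mm to spare all round.
- orange_dish: White round drip dish with an orange pad as its floor, fixed on the grey work board (whose top lies 32 mm above the desk), open on top: inner diameter 60 mm, outer 68 mm with a plain rim 8 mm high; its floor lies 3 mm above the board. Origin at the centre of its underside (at the board's top). Room for the orange paint bottle with 11 mm to spare all round.
- sky_dish: White round drip dish with a sky-blue pad as its floor, fixed on the grey work board (whose top lies 32 mm above the desk), open on top: inner diameter 56 mm, outer 64 mm with a plain rim 8 mm high; its floor lies 3 mm above the board. Origin at the centre of its underside (at the board's top). Room for the sky-blue paint bottle with 11 mm to spare all round.
- yellow_dish: White round drip dish with a yellow pad as its floor, fixed on the grey work board (whose top lies 32 mm above the desk), open on top: inner diameter 45 mm, outer 53 mm with a plain rim 8 mm high; its floor lies 3 mm above the board. Origin at the centre of its underside (at the board's top). Room for the yellow glue stick with 11 mm to spare all round.
- eraser: Bystander: red eraser lying on the grey board, 20 x 40 x 13 mm, loose; origin at the centre of its underside, y along its length.
- red_spool: Bystander: spool of red thread standing upright on the grey board, 28 mm in diameter, 38 mm tall, loose; z up; the spool's axis stands 8 mm along +x from its origin.
Things that resemble listed ones, but are neither listed nor needed, are in the scene too. What is shaped like the orange_paint but green or purple is not meant.

How it is judged:
At the end, for the whole second after the job is handed in: Brown bottle in the brown dish, orange in orange, sky-blue in sky-blue, the glue stick in the yellow dish: each foot centre within 13.5 mm of its dish's centre, standing on the pad (foot 1 to 5.5 mm above the dish's underside), within 0.06 rad of upright, at rest (horizontal distance between brown_paint and brown_dish below 0.0135 m and z of brown_paint in the frame of brown_dish between 0.001 and 0.0055 m and angle between each of brown_paint, orange_paint, sky_paint, glue_stick's own z axis and vertical below 0.06 rad and linear speed of each of brown_paint, orange_paint, sky_paint, glue_stick below 0.02 m/s and angular speed of each of brown_paint, orange_paint, sky_paint, glue_stick below 0.2 rad/s and horizontal distance between orange_paint and orange_dish below 0.0135 m and z of orange_paint in the frame of orange_dish between 0.001 and 0.0055 m and horizontal distance between sky_paint and sky_dish below 0.0135 m and z of sky_paint in the frame of sky_dish between 0.001 and 0.0055 m and horizontal distance between glue_stick and yellow_dish below 0.0135 m and z of glue_stick in the frame of yellow_dish between 0.001 and 0.0055 m); the robot touches nothing.
It fails at once if a bottle or the glue stick is tipped over (more than 0.7 rad from upright) (angle between any of brown_paint, orange_paint, sky_paint, glue_stick's own z axis and vertical above 0.7 rad).
It fails at once if the eraser is moved more than 20 mm (distance of eraser from where it was at the start of the episode above 0.02 m).
It fails at once if the red spool is moved more than 20 mm (distance of red_spool from where it was at the start of the episode above 0.02 m).
It also fails if it takes over 112 s, if anything falls off the work surface, if the arm or the gripper's body presses on something with over 40 N, if the wrist force passes 120 N, or if a joint passes its speed limit or range.

ROBOT

A 6-joint arm with a two-finger parallel gripper is mounted at the origin on the work surface; the furniture and walls round the work are solid. World frame = base frame: x ahead of the robot, y to its left, z up, the work surface at z = 0. Lengths are in m, angles in rad, forces in N, time in s.
With the tool pointing down it reaches from about 0.325 to 0.775 m from the base axis. Payload 9.3 kg.
Tool frame: the origin (TCP) lies at the centre of the arm's flange, where the gripper is bolted on; the fingertips stand 173 mm ahead of it and the grasp point (between the pads) lies 155 mm ahead of it; z points along the fingers, y is the line along which they close (so a half turn about z gives the same grasp; the last joint's range is limited). The gripper opens to 85 mm and grips with 20 to 120 N. Pads are 22 mm wide; open, the fingers measure 114 mm over their backs; the gripper's body (76 mm by 85 mm) begins 54 mm behind the grasp point. The pads swing forward as they close: fully open they stand 13 mm farther back than shut.
Start: joints at [1.172, 0.259, 0.021, 1.334, 0, 1.418], TCP at [0.134, 0.533, 0.405] pointing down, gripper open.
Joint ranges: [-3.04, 3.04], [-0.91, 1.82], [-1.04, 1.36], [-1.92, 1.95], [-1.52, 1.45], [-3.14, 3.14]. Speed limits (rad/s): [2.22, 2.22, 2.79, 3.14, 3.14, 3.14].

INTERFACE

Orientations are given as a 3x3 rotation matrix whose columns are the frame's x, y, z axes.
In Python, from workcell import * gives the robot as it stands.
- The arm moves only by the tool carry_out, never from a script. Its argument "commands" is a list of rows, each a list of 7 numbers: the shift along the tool's x, y, z in m, then the turn, a rotation vector about the tool's x, y, z in rad, then the gripper command: -1 is shut, 1 is fully open, values between are in proportion. In form: [[tx, ty, tz, ax, ay, az, grip], ...]. A call has 1 to 12 rows; each row is the pose to reach, as a shift and turn from the pose commanded when the call began, along the tool's axes at that moment; what a row does not reach only later rows make up. A row lasts 1/10 s, in which the tool goes at most 50 mm and 8.59 degrees, less where a joint would pass 70% of its speed; a pose out of reach is approached as far as the arm can. A call with a gripper value outside its range is refused whole. The fingers move at their own pace and stop on an object; "force" is the grip in N (left out, the last holds). Time passes only in rows, so rows that repeat a pose let the fingers close. It gives the time, the measured TCP pose, the force, the opening and the grip force at its end, in the units of the state.
- observe(): the state, without advancing time (a new reading comes with each control period).
- grab_frame(name): name is "side" or "top"; returns (picture, depth): 420x560x3 uint8, blue, green, red; 420x560 float32, m along the optical axis (not along the pixel's ray), 0 where there is no reading.
- get_calibration(name): a dict with "vfov" (degrees; the focal length in pixels is half the picture's height over the tangent of half this angle, whatever the lens; pixels are square), "cx", "cy" (the principal point, pixels), "R" (3x3) and "t" (3): a world point X has camera coordinates R X + t. Camera axes: x right, y down, z forward; pixel columns grow to the right and rows downward; lengths in m; the calibration is good to about 2 mm. A picture is of the moment at which its call begins. get_calibration takes no time and is no camera call.
- finish_job(): hands the job in; it is judged then, once.
Trained networks look in the newest picture that a camera, given by its name, has taken for a name from the list of things; names that differ only in an ending like _2 or _b are one class to them, and where a whole thing is asked for, a point or a joint stands for the part that bears it (a point fixed in the world has none). Each returns a list of dicts, best first, with "p" (0 to 1); they miss things now and then, are a little off and sometimes report something else, mostly with a low value. They report only what shows in the picture. A call takes as long as a camera call. They do not tell look-alikes from the thing itself.
- silhouettes(camera, label): "region" (420x560 bool, what is visible of it).
- place_of(camera, label): "position" ([x, y, z] in m, in world coordinates, good to about 4 mm: a listed point, or the origin of a listed thing).
The state is a dict: "time": time; "joint_positions": joint angles; "qd": joint speeds; "tau": joint torques, N m; "tcp_pos": TCP position; "eef_rot": TCP orientation; "contact_force": force on the tool from outside, world axes, zero at the start; "ft_torque": the same for the moment, N m; "grip_width": finger opening in m; "grip_force": force on a finger pad.
Only numpy, scipy, OpenCV 4.12 (cv2) and the standard library are available. Lean on these libraries where they do the work, as an engineer would, in place of code of your own. Each camera call takes 0.05 s, during which the arm holds its last target. There are 200 camera calls.

## Working session

There is one attempt and no reset: what is moved stays moved. The work goes in short steps, Python scripts to look and compute and a tool call to move; the robot and the scene stay as the last step left them, time stands still between calls to the robot, and variables do not carry over. Pictures are saved under pics/ and viewed, at most 14 in all, crops included, and the job is handed in when it is done.

Besides the shell and the picture viewer there is one more tool, called after "Request:" by a JSON object that holds its "fn" and its "kwargs", one argument or row to a line. carry_out: Moves the arm, as the interface text tells. Its arguments: {"type":"object","properties":{"commands":{"type":"array","items":{"type":"array","items":{"type":"number"}}},"force":{"type":"number"}},"required":["commands"]}

```bash
mkdir -p pics; ls; python3 - <<'E'
from workcell import *
import cv2,numpy as np
s=observe();print(s['time'],s['tcp_pos'],s['eef_rot'],s['grip_width'])
ims=[]
for c in("top","side"):
    im,d=grab_frame(c);cv2.imwrite(f"pics/{c}0.png",im);np.save(c+"d.npy",d)
    k=get_calibration(c);print(c,k)
    for n in "brown_paint orange_paint sky_paint glue_stick brown_dish orange_dish sky_dish yellow_dish eraser red_spool".split():
        print(c,n,[(np.round(r['position'],3).tolist(),round(r['p'],2)) for r in place_of(c,n)])
E
```

```text
pics
0.0 [0.13380489 0.53342049 0.4040708 ] [[-9.69947977e-01  2.43311851e-01 -5.15002041e-04]
 [ 2.43312312e-01  9.69947225e-01 -1.22437537e-03]
 [ 2.01619762e-04 -1.31288675e-03 -9.99999118e-01]] 0.08531966982877334
top {'vfov': 55.38614175880237, 'cx': 280.69233037072723, 'cy': 212.76273148444722, 'R': array([[-0.00109263, -0.99988486, -0.01513509],
       [-0.98565635,  0.00363106, -0.16872573],
       [ 0.16876126,  0.01473365, -0.98554683]]), 't': array([-0.02005361,  0.43120589,  0.98554823])}
top brown_paint [([0.629, 0.093, 0.031], 0.64)]
top orange_paint [([0.238, -0.312, -0.002], 0.77), ([0.438, -0.096, 0.032], 0.71), ([0.324, -0.12, -0.002], 0.52)]
top sky_paint [([0.624, -0.254, 0.033], 0.53)]
top glue_stick []
top brown_dish [([0.462, 0.277, 0.031], 0.72)]
top orange_dish [([0.623, 0.249, 0.031], 0.72)]
top sky_dish [([0.448, -0.26, 0.034], 0.71)]
top yellow_dish [([0.463, 0.278, 0.028], 0.62), ([0.619, -0.081, 0.033], 0.58)]
top eraser [([0.529, 0.159, 0.029], 0.56), ([0.436, 0.083, 0.031], 0.3)]
top red_spool [([0.537, -0.167, 0.035], 0.69)]
side {'vfov': 47.55843333812795, 'cx': 286.07952884187046, 'cy': 206.3841714942535, 'R': array([[ 0.98705795, -0.1603483 ,  0.00224089],
       [-0.10492853, -0.65635101, -0.74712338],
       [ 0.12127078,  0.73721894, -0.6646816 ]]), 't': array([-0.44232094,  0.06912871,  1.13615686])}
side brown_paint []
side orange_paint [([0.241, -0.312, -0.001], 0.96), ([0.436, -0.101, 0.035], 0.75), ([0.323, -0.117, -0.004], 0.68)]
side sky_paint [([0.625, -0.252, 0.029], 0.6)]
side glue_stick [([0.436, 0.085, 0.03], 0.76)]
side brown_dish [([0.466, 0.279, 0.034], 0.76)]
side orange_dish [([0.619, 0.247, 0.033], 0.67), ([0.54, -0.162, 0.032], 0.5)]
side sky_dish [([0.45, -0.258, 0.033], 0.79)]
side yellow_dish [([0.619, -0.084, 0.032], 0.77), ([0.532, 0.159, 0.031], 0.18)]
side eraser [([0.535, 0.156, 0.033], 0.46)]
side red_spool [([0.449, -0.256, 0.033], 0.56)]
```

View pics/top0.png

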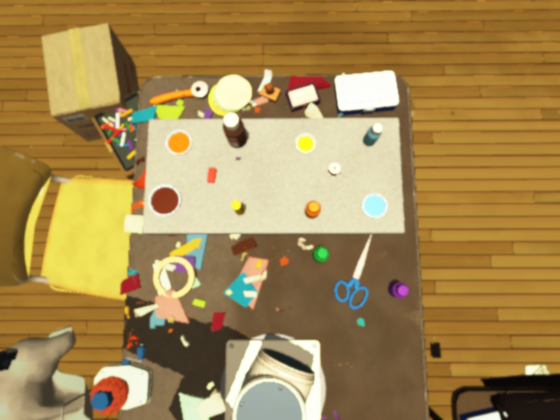

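View pics/side0.png

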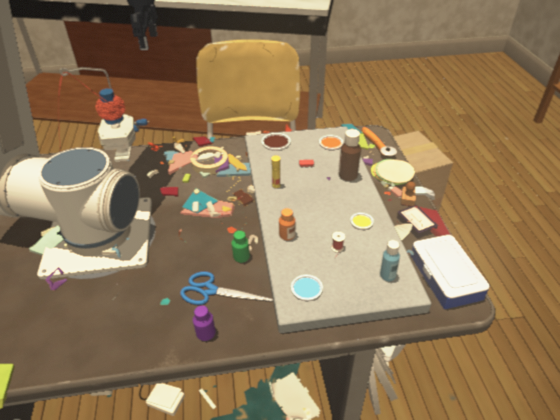

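The top view shows the board with brown bottle (233,130), sky (373,133), orange (313,209) and glue (237,206). The dishes are at (178,142), (164,200), (305,143) and (374,206). The green and purple look-alikes stand off the board, and the side view agrees. Glue stick first.

Request:
{"fn": "carry_out", "kwargs": {
  "commands": [
    [-0.402,-0.362,0.08,0,0,-0.246,1],
    [-0.402,-0.362,0.08,0,0,-0.246,1],
    [-0.402,-0.362,0.08,0,0,-0.246,1],
    [-0.402,-0.362,0.08,0,0,-0.246,1],
    [-0.402,-0.362,0.08,0,0,-0.246,1],
    [-0.402,-0.362,0.08,0,0,-0.246,1],
    [-0.402,-0.362,0.08,0,0,-0.246,1],
    [-0.402,-0.362,0.08,0,0,-0.246,1],
    [-0.402,-0.362,0.08,0,0,-0.246,1],
    [-0.402,-0.362,0.08,0,0,-0.246,1],
    [-0.402,-0.362,0.08,0,0,-0.246,1],
    [-0.402,-0.362,0.08,0,0,-0.246,1]
  ],
  "force": 30
}}

```text
time: 2.3
tcp_pos: [0.4383, 0.0804, 0.3238]
eef_rot: [[-1.0, 0.006, 0.0], [0.006, 1.0, -0.001], [-0.0, -0.001, -1.0]]
contact_force: [-0.4, -0.3, -0.0]
grip_width: 0.0854
grip_force: 0.0
```

Request:
{"fn": "carry_out", "kwargs": {
  "commands": [
    [0,0,0.02,0,0,0,1],
    [0,0,0.04,0,0,0,1],
    [0,0,0.06,0,0,0,1],
    [0,0,0.08,0,0,0,1],
    [0,0,0.087,0,0,0,1],
    [0,0,0.087,0,0,0,1],
    [0,0,0.087,0,0,0,1]
  ]
}}

```text
time: 3.0
tcp_pos: [0.4359, 0.0847, 0.2384]
eef_rot: [[-1.0, -0.0, 0.001], [-0.0, 1.0, -0.0], [-0.001, -0.0, -1.0]]
contact_force: [0.8, -0.2, -0.1]
grip_width: 0.0857
grip_force: 0.0
```

```bash
python3 - <<'E'
from workcell import *
import cv2,numpy as np
a,_=grab_frame("side");cv2.imwrite("pics/side1.png",cv2.resize(a[80:280,180:430],None,fx=3,fy=3))
s=observe();print(s['tcp_pos'])
for n in("glue_stick","brown_paint"):print([(np.round(r['position'],3).tolist(),round(r['p'],2)) for r in place_of("side",n)])
E
```

```text
[0.4359667  0.08466911 0.23856481]
[([0.439, 0.084, 0.029], 0.44)]
[([0.629, 0.094, 0.029], 0.74)]
```

View pics/side1.png

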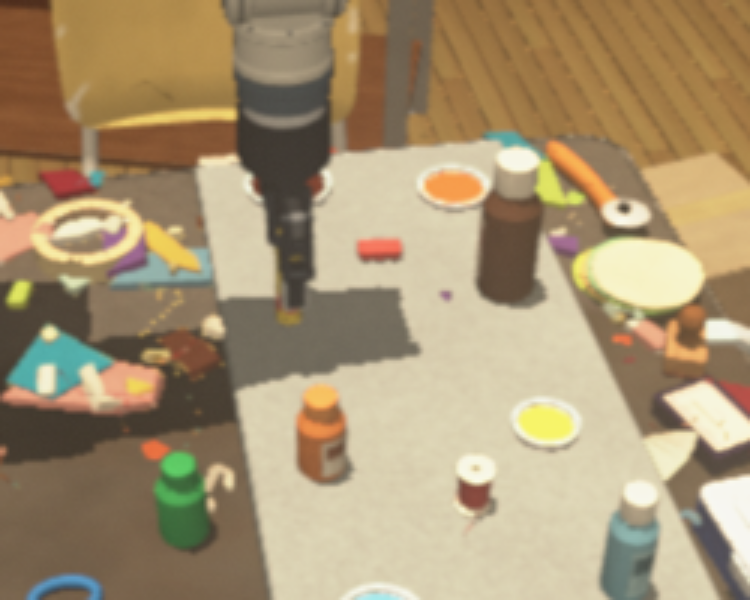

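The glue stick (288,300 in the crop) stands between the fingers, so close.

Request:
{"fn": "carry_out", "kwargs": {
  "commands": [
    [0,0,0,0,0,0,-1],
    [0,0,0,0,0,0,-1],
    [0,0,0,0,0,0,-1],
    [0,0,0,0,0,0,-1],
    [0,0,0,0,0,0,-1],
    [0,0,0,0,0,0,-1],
    [0,0,0,0,0,0,-1],
    [0,0,0,0,0,0,-1],
    [0,0,0,0,0,0,-1],
    [0,0,0,0,0,0,-1]
  ],
  "force": 30
}}

```text
time: 4.15
tcp_pos: [0.4357, 0.0845, 0.2378]
eef_rot: [[-1.0, -0.0, 0.0], [-0.0, 1.0, -0.0], [-0.0, -0.0, -1.0]]
contact_force: [-1.9, -0.3, 4.6]
grip_width: 0.0222
grip_force: 29.4
```

Request:
{"fn": "carry_out", "kwargs": {
  "commands": [
    [0,0,-0.01,0,0,0,-1],
    [0,0,-0.03,0,0,0,-1],
    [0,0,-0.05,0,0,0,-1],
    [-0.015,-0.013,-0.06,0,0,0,-1],
    [-0.04,-0.036,-0.06,0,0,0,-1],
    [-0.07,-0.063,-0.06,0,0,0,-1],
    [-0.1,-0.09,-0.06,0,0,0,-1],
    [-0.13,-0.117,-0.06,0,0,0,-1],
    [-0.155,-0.14,-0.06,0,0,0,-1],
    [-0.175,-0.158,-0.06,0,0,0,-1],
    [-0.183,-0.166,-0.06,0,0,0,-1],
    [-0.183,-0.166,-0.06,0,0,0,-1]
  ]
}}

```text
time: 5.35
tcp_pos: [0.6192, -0.0822, 0.2973]
eef_rot: [[-1.0, 0.001, -0.001], [0.001, 1.0, 0.0], [0.001, 0.0, -1.0]]
contact_force: [-0.8, 0.4, 0.4]
grip_width: 0.0226
grip_force: 29.4
```

```bash
python3 - <<'E'
from workcell import *
import cv2,numpy as np
a,_=grab_frame("side");b,_=grab_frame("top")
cv2.imwrite("pics/s2.png",np.hstack([cv2.resize(a[130:280,300:430],None,fx=3,fy=3),cv2.resize(b[80:230,240:370],None,fx=3,fy=3)]))
s=observe();print(s['tcp_pos'],s['grip_width'],s['contact_force'])
for c in("side","top"):
  for n in("glue_stick","yellow_dish"):print(c,n,[(np.round(r['position'],3).tolist(),round(r['p'],2)) for r in place_of(c,n)])
E
```

```text
[ 0.61800399 -0.08082124  0.29767187] 0.022136551492591014 [ 0.21630012 -0.11362601  0.44292397]
side glue_stick [([0.62, -0.083, 0.087], 0.66)]
side yellow_dish [([0.618, -0.087, 0.031], 0.83)]
top glue_stick []
top yellow_dish []
```

View pics/s2.png

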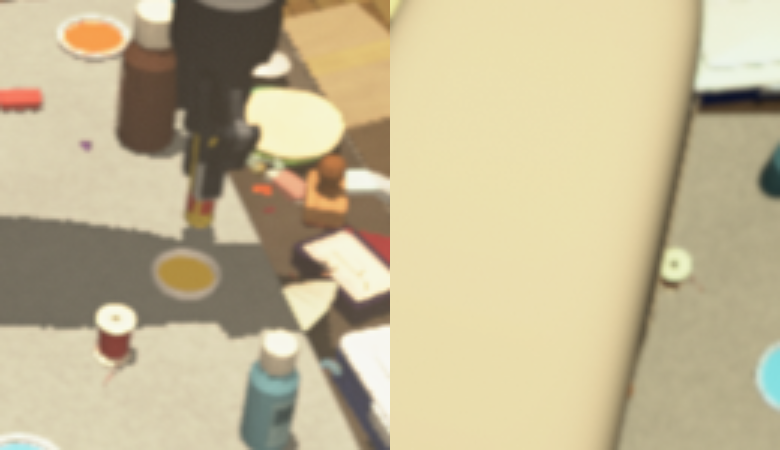

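The glue hangs (198,215 in the crop) straight above the yellow dish (186,272); lower it, then release.

Request:
{"fn": "carry_out", "kwargs": {
  "commands": [
    [0,-0.002,0.015,0,0,0,-1],
    [0,-0.002,0.03,0,0,0,-1],
    [0,-0.002,0.042,0,0,0,-1],
    [0,-0.002,0.05,0,0,0,-1],
    [0,-0.002,0.054,0,0,0,-1],
    [0,-0.002,0.057,0,0,0,-1],
    [0,-0.002,0.057,0,0,0,-1],
    [0,-0.002,0.057,0,0,0,-1]
  ]
}}

```text
time: 6.45
tcp_pos: [0.6188, -0.0835, 0.2411]
eef_rot: [[-1.0, -0.0, 0.001], [-0.0, 1.0, -0.0], [-0.001, -0.0, -1.0]]
contact_force: [1.0, -0.2, 0.3]
grip_width: 0.022
grip_force: 29.4
```

Request:
{"fn": "carry_out", "kwargs": {
  "commands": [
    [0,0,0,0,0,0,0],
    [0,0,0,0,0,0,0.5],
    [0,0,0,0,0,0,1],
    [0,0,0,0,0,0,1],
    [0,0,0,0,0,0,1],
    [0,0,0,0,0,0,1],
    [0,0,-0.02,0,0,0,1],
    [0,0,-0.05,0,0,0,1],
    [0,0,-0.09,0,0,0,1],
    [0,0,-0.13,0,0,0,1],
    [0,0,-0.16,0,0,0,1],
    [0,0,-0.16,0,0,0,1]
  ]
}}

```text
time: 7.65
tcp_pos: [0.6189, -0.0835, 0.4055]
eef_rot: [[-1.0, -0.0, 0.007], [-0.0, 1.0, -0.002], [-0.007, -0.002, -1.0]]
contact_force: [0.3, -0.6, -0.7]
grip_width: 0.0856
grip_force: 0.0
```

Request:
{"fn": "carry_out", "kwargs": {
  "commands": [
    [-0.003,0.04,0,0,0,0,1],
    [-0.006,0.09,0,0,0,0,1],
    [-0.009,0.14,0,0,0,0,1],
    [-0.01,0.177,0,0,0,0,1],
    [-0.01,0.177,0,0,0,0,1],
    [-0.01,0.177,0.03,0,0,0,1],
    [-0.01,0.177,0.06,0,0,0,1],
    [-0.01,0.177,0.06,0,0,0,1]
  ]
}}

```text
time: 8.45
tcp_pos: [0.6278, 0.0933, 0.3363]
eef_rot: [[-1.0, -0.0, -0.007], [-0.0, 1.0, -0.0], [0.007, -0.0, -1.0]]
contact_force: [-0.6, 0.7, 0.2]
grip_width: 0.0853
grip_force: 0.0
```

```bash
python3 - <<'E'
from workcell import *
import cv2,numpy as np
a,_=grab_frame("side")
cv2.imwrite("pics/s3.png",cv2.resize(a[80:280,230:430],None,fx=3,fy=3))
s=observe();print(s['tcp_pos'],s['grip_width'],s['contact_force'])
for n in("glue_stick","yellow_dish","brown_paint","brown_dish"):print(n,[(np.round(r['position'],3).tolist(),round(r['p'],2)) for r in place_of("side",n)])
E
```

```text
[0.62826655 0.09315981 0.3388896 ] 0.08574946102938405 [0.12223423 0.47938892 0.26307704]
glue_stick [([0.622, -0.083, 0.032], 0.7)]
yellow_dish [([0.616, -0.086, 0.035], 0.73), ([0.629, 0.092, 0.029], 0.51)]
brown_paint []
brown_dish [([0.469, 0.282, 0.036], 0.62)]
```

View pics/s3.png

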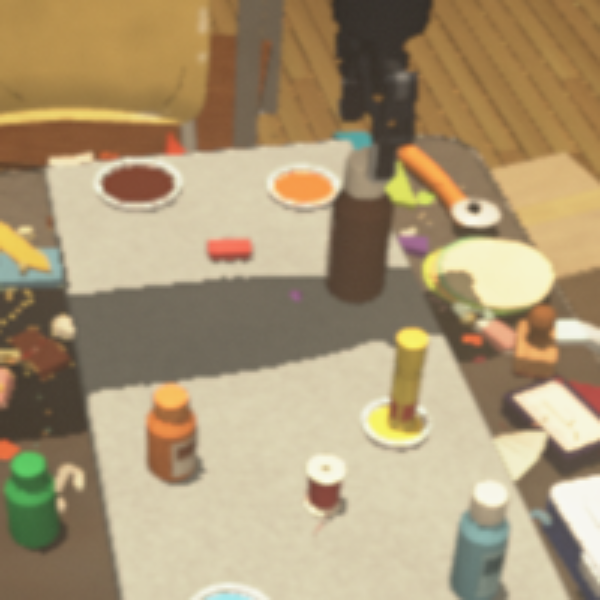

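The glue stands upright in the yellow dish (foot 403,425 against dish centre 396,424). The gripper straddles the brown cap; descend.

Request:
{"fn": "carry_out", "kwargs": {
  "commands": [
    [0,0,0.015,0,0,0,1],
    [0,0,0.03,0,0,0,1],
    [0,0,0.045,0,0,0,1],
    [0,0,0.055,0,0,0,1],
    [0,0,0.062,0,0,0,1],
    [0,0,0.067,0,0,0,1],
    [0,0,0.067,0,0,0,1],
    [0,0,0.067,0,0,0,1]
  ]
}}

```text
time: 9.5
tcp_pos: [0.6288, 0.0935, 0.2742]
eef_rot: [[-1.0, -0.0, 0.001], [-0.0, 1.0, -0.0], [-0.001, -0.0, -1.0]]
contact_force: [0.9, 0.3, 0.0]
grip_width: 0.0857
grip_force: 0.0
```

Request:
{"fn": "carry_out", "kwargs": {
  "commands": [
    [0,0,0,0,0,0,-1],
    [0,0,0,0,0,0,-1],
    [0,0,0,0,0,0,-1],
    [0,0,0,0,0,0,-1],
    [0,0,0,0,0,0,-1],
    [0,0,0,0,0,0,-1],
    [0,0,0,0,0,0,-1],
    [0,0,0,0,0,0,-1]
  ],
  "force": 50
}}

```text
time: 10.3
tcp_pos: [0.6289, 0.0936, 0.2744]
eef_rot: [[-1.0, -0.0, 0.002], [-0.0, 1.0, 0.0], [-0.002, 0.0, -1.0]]
contact_force: [-0.1, 0.1, 5.1]
grip_width: 0.0495
grip_force: 52.5
```

Request:
{"fn": "carry_out", "kwargs": {
  "commands": [
    [0,0,-0.005,0,0,0,-1],
    [0,0,-0.01,0,0,0,-1],
    [0,0,-0.02,0,0,0,-1],
    [0,0,-0.03,0,0,0,-1],
    [0,0,-0.04,0,0,0,-1],
    [0,0,-0.05,0,0,0,-1],
    [0,0,-0.05,0,0,0,-1]
  ],
  "force": 60
}}

```text
time: 11.0
tcp_pos: [0.6289, 0.0936, 0.3257]
eef_rot: [[-1.0, -0.0, 0.003], [-0.0, 1.0, 0.0], [-0.003, 0.0, -1.0]]
contact_force: [1.5, 0.6, -2.3]
grip_width: 0.0493
grip_force: 62.4
```

```bash
python3 - <<'E'
from workcell import *
import cv2,numpy as np
a,_=grab_frame("side")
cv2.imwrite("pics/s4.png",cv2.resize(a[80:230,280:430],None,fx=3,fy=3))
s=observe();print(s['tcp_pos'],s['grip_width'],s['contact_force'])
for n in("brown_paint","brown_dish"):print(n,[(np.round(r['position'],3).tolist(),round(r['p'],2)) for r in place_of("side",n)])
E
```

```text
[0.62878839 0.09354671 0.32463127] 0.04912306131116099 [-0.62726691 -0.56982314 -2.71822235]
brown_paint [([0.629, 0.092, 0.084], 0.8), ([0.623, -0.251, 0.028], 0.67), ([0.619, -0.082, 0.029], 0.21)]
brown_dish [([0.466, 0.28, 0.036], 0.93)]
```

View pics/s4.png

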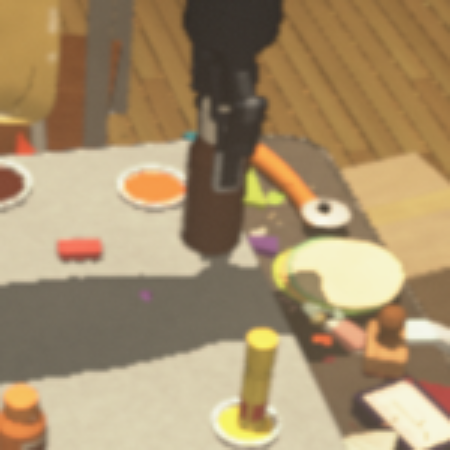

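The bottle hangs upright (foot at 212,245 in the crop). Carry it to the brown dish, (0.465, 0.279).

Request:
{"fn": "carry_out", "kwargs": {
  "commands": [
    [0.008,0.009,0,0,0,0,-1],
    [0.022,0.025,0,0,0,0,-1],
    [0.042,0.047,0,0,0,0,-1],
    [0.065,0.073,0,0,0,0,-1],
    [0.088,0.099,0,0,0,0,-1],
    [0.11,0.125,0,0,0,0,-1],
    [0.132,0.149,0,0,0,0,-1],
    [0.149,0.168,0,0,0,0,-1],
    [0.159,0.18,0,0,0,0,-1],
    [0.164,0.186,0,0,0,0,-1],
    [0.164,0.186,0,0,0,0,-1],
    [0.164,0.186,0,0,0,0,-1]
  ]
}}

```text
time: 12.35
tcp_pos: [0.465, 0.2793, 0.3236]
eef_rot: [[-1.0, 0.0, 0.0], [0.0, 1.0, -0.0], [-0.0, -0.0, -1.0]]
contact_force: [0.5, 0.4, -2.9]
grip_width: 0.0493
grip_force: 62.4
```

```bash
python3 - <<'E'
from workcell import *
import cv2,numpy as np
a,_=grab_frame("side")
s=observe();print(s['tcp_pos'],s['grip_width'],s['contact_force'])
for n in("brown_paint","brown_dish"):print(n,[(np.round(r['position'],3).tolist(),round(r['p'],2)) for r in place_of("side",n)])
E
```

```text
[0.46518011 0.27903627 0.3235753 ] 0.0492468716368218 [-0.8959968   0.45162056 -1.61614176]
brown_paint [([0.466, 0.279, 0.076], 0.88), ([0.618, -0.085, 0.034], 0.51)]
brown_dish [([0.467, 0.282, 0.034], 0.64)]
```

Request:
{"fn": "carry_out", "kwargs": {
  "commands": [
    [0,0.001,0.01,0,0,0,-1],
    [0,0.001,0.02,0,0,0,-1],
    [0,0.001,0.03,0,0,0,-1],
    [0,0.001,0.037,0,0,0,-1],
    [0,0.001,0.042,0,0,0,-1],
    [0,0.001,0.045,0,0,0,-1],
    [0,0.001,0.046,0,0,0,-1],
    [0,0.001,0.046,0,0,0,-1],
    [0,0.001,0.046,0,0,0,-1]
  ]
}}

```text
time: 13.4
tcp_pos: [0.4647, 0.2806, 0.278]
eef_rot: [[-1.0, -0.0, 0.001], [-0.0, 1.0, 0.0], [-0.001, 0.0, -1.0]]
contact_force: [-0.0, -0.2, -2.0]
grip_width: 0.0491
grip_force: 62.4
```

Request:
{"fn": "carry_out", "kwargs": {
  "commands": [
    [0,0,0,0,0,0,0.3],
    [0,0,0,0,0,0,0.6],
    [0,0,0,0,0,0,1],
    [0,0,0,0,0,0,1],
    [0,0,0,0,0,0,1],
    [0,0,0,0,0,0,1],
    [0,0,-0.015,0,0,0,1],
    [0,0,-0.04,0,0,0,1],
    [0,0,-0.075,0,0,0,1],
    [0,0,-0.11,0,0,0,1],
    [0,0,-0.12,0,0,0,1],
    [0,0,-0.12,0,0,0,1]
  ]
}}

```text
time: 14.6
tcp_pos: [0.4647, 0.2806, 0.3991]
eef_rot: [[-1.0, -0.0, 0.003], [-0.0, 1.0, 0.001], [-0.003, 0.001, -1.0]]
contact_force: [0.3, -0.3, -0.1]
grip_width: 0.085
grip_force: 0.0
```

Request:
{"fn": "carry_out", "kwargs": {
  "commands": [
    [0.003,-0.04,0,0,0,0,1],
    [0.006,-0.08,0,0,0,0,1],
    [0.01,-0.13,0,0,0,0,1],
    [0.014,-0.18,0,0,0,0,1],
    [0.018,-0.23,0,0,0,0,1],
    [0.022,-0.28,0,0,0,0,1],
    [0.026,-0.33,0,0,0,0,1],
    [0.028,-0.37,0,0,0,0,1],
    [0.028,-0.379,0,0,0,0,1],
    [0.028,-0.379,0.04,0,0,0,1],
    [0.028,-0.379,0.08,0,0,0,1],
    [0.028,-0.379,0.08,0,0,0,1]
  ]
}}

```text
time: 15.8
tcp_pos: [0.435, -0.0976, 0.3128]
eef_rot: [[-1.0, 0.0, -0.009], [0.0, 1.0, 0.004], [0.009, 0.004, -1.0]]
contact_force: [-1.1, 0.3, 0.2]
grip_width: 0.0853
grip_force: 0.0
```

```bash
python3 - <<'E'
from workcell import *
import cv2,numpy as np
a,_=grab_frame("side")
cv2.imwrite("pics/s5.png",cv2.resize(a[80:300,230:430],None,fx=2.7,fy=2.7))
s=observe();print(s['tcp_pos'],s['grip_width'],s['contact_force'])
for n in("orange_paint","brown_paint","brown_dish","orange_dish"):print(n,[(np.round(r['position'],3).tolist(),round(r['p'],2)) for r in place_of("side",n)])
E
```

```text
[ 0.43587088 -0.09786422  0.31566807] 0.08528860425131284 [-0.73918505 -0.03976116  0.48595519]
orange_paint [([0.436, -0.1, 0.032], 0.96), ([0.321, -0.118, -0.003], 0.83), ([0.237, -0.315, -0.001], 0.83)]
brown_paint [([0.465, 0.282, 0.037], 0.4)]
brown_dish [([0.468, 0.278, 0.035], 0.38)]
orange_dish [([0.62, 0.247, 0.034], 0.62), ([0.467, 0.279, 0.036], 0.16)]
```

View pics/s5.png

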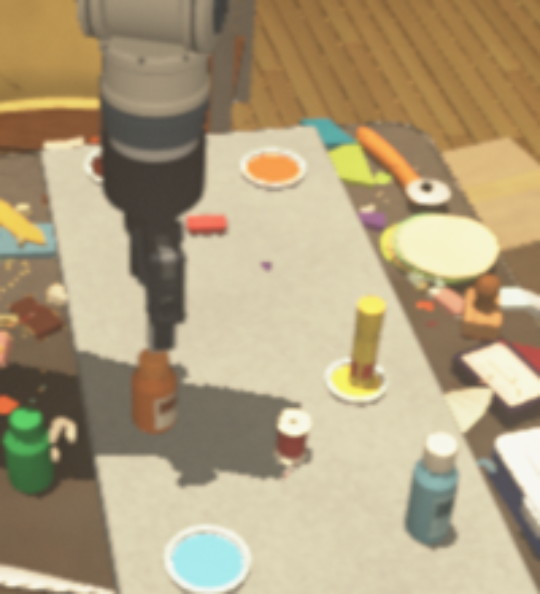

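The gripper stands straight above the orange bottle (155,395), and the eraser, spool and glue are unmoved. Descend to TCP z 0.221 and close.

Request:
{"fn": "carry_out", "kwargs": {
  "commands": [
    [0,0,0.02,0,0,0,1],
    [0,0,0.04,0,0,0,1],
    [0,0,0.06,0,0,0,1],
    [0,0,0.08,0,0,0,1],
    [0,0,0.09,0,0,0,1],
    [0,0,0.097,0,0,0,1],
    [0,0,0.097,0,0,0,1],
    [0,0,0.097,0,0,0,1]
  ]
}}

```text
time: 16.85
tcp_pos: [0.4371, -0.0986, 0.2215]
eef_rot: [[-1.0, -0.0, 0.001], [-0.0, 1.0, -0.0], [-0.001, -0.0, -1.0]]
contact_force: [-0.3, -0.2, -0.1]
grip_width: 0.0854
grip_force: 0.0
```

Request:
{"fn": "carry_out", "kwargs": {
  "commands": [
    [0,0,0,0,0,0,-1],
    [0,0,0,0,0,0,-1],
    [0,0,0,0,0,0,-1],
    [0,0,0,0,0,0,-1],
    [0,0,0,0,0,0,-1],
    [0,0,0,0,0,0,-1],
    [0,0,0,0,0,0,-1],
    [0,0,0,0,0,0,-1],
    [0,0,0,0,0,0,-1]
  ],
  "force": 40
}}

```text
time: 17.75
tcp_pos: [0.4368, -0.0985, 0.2211]
eef_rot: [[-1.0, -0.0, 0.001], [-0.0, 1.0, -0.0], [-0.001, -0.0, -1.0]]
contact_force: [-1.3, 0.1, 5.1]
grip_width: 0.0368
grip_force: 39.5
```

Request:
{"fn": "carry_out", "kwargs": {
  "commands": [
    [0,0,-0.01,0,0,0,-1],
    [0,0,-0.03,0,0,0,-1],
    [0,0,-0.05,0,0,0,-1],
    [-0.005,0.01,-0.065,0,0,0,-1],
    [-0.015,0.03,-0.07,0,0,0,-1],
    [-0.032,0.06,-0.07,0,0,0,-1],
    [-0.048,0.09,-0.07,0,0,0,-1],
    [-0.064,0.12,-0.07,0,0,0,-1],
    [-0.08,0.15,-0.07,0,0,0,-1],
    [-0.095,0.18,-0.07,0,0,0,-1],
    [-0.111,0.21,-0.07,0,0,0,-1],
    [-0.127,0.24,-0.07,0,0,0,-1]
  ]
}}

```text
time: 18.95
tcp_pos: [0.5641, 0.1429, 0.2913]
eef_rot: [[-1.0, -0.0, 0.0], [-0.0, 1.0, -0.0], [-0.0, -0.0, -1.0]]
contact_force: [0.6, -0.2, 0.5]
grip_width: 0.0366
grip_force: 40.2
```

Request:
{"fn": "carry_out", "kwargs": {
  "commands": [
    [-0.015,0.03,0,0,0,0,-1],
    [-0.031,0.06,0,0,0,0,-1],
    [-0.044,0.083,0,0,0,0,-1],
    [-0.053,0.099,0,0,0,0,-1],
    [-0.057,0.107,0,0,0,0,-1],
    [-0.057,0.107,0,0,0,0,-1],
    [-0.057,0.107,0,0,0,0,-1]
  ]
}}

```text
time: 19.65
tcp_pos: [0.6203, 0.248, 0.2908]
eef_rot: [[-1.0, -0.0, -0.001], [-0.0, 1.0, -0.0], [0.001, -0.0, -1.0]]
contact_force: [-0.5, -0.2, -0.3]
grip_width: 0.0365
grip_force: 40.2
```

```bash
python3 - <<'E'
from workcell import *
import cv2,numpy as np
a,_=grab_frame("side")
cv2.imwrite("pics/s6.png",cv2.resize(a[80:200,230:390],None,fx=3,fy=3))
s=observe();print(s['tcp_pos'],s['grip_width'],s['contact_force'])
for n in("orange_paint","brown_paint","brown_dish","orange_dish"):print(n,[(np.round(r['position'],3).tolist(),round(r['p'],2)) for r in place_of("side",n)])
E
```

```text
[0.62026145 0.24780115 0.29087078] 0.0368294139665881 [ 0.97642195  0.42765897 -1.12159359]
orange_paint [([0.324, -0.118, -0.001], 0.74), ([0.24, -0.314, 0.002], 0.6), ([0.62, 0.247, 0.106], 0.55)]
brown_paint [([0.466, 0.28, 0.03], 0.92), ([0.538, -0.165, 0.029], 0.7)]
brown_dish [([0.619, 0.249, 0.035], 0.72), ([0.467, 0.282, 0.033], 0.66)]
orange_dish [([0.621, 0.244, 0.034], 0.51)]
```

View pics/s6.png

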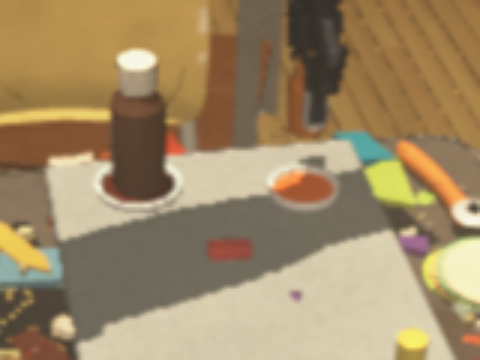

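The brown bottle stands in its dish (138,185) and the orange one hangs over the orange dish (303,187). Lower and release.

Request:
{"fn": "carry_out", "kwargs": {
  "commands": [
    [0,0,0.015,0,0,0,-1],
    [0,0,0.03,0,0,0,-1],
    [0,0,0.045,0,0,0,-1],
    [0,0,0.055,0,0,0,-1],
    [0,0,0.062,0,0,0,-1],
    [0,0,0.065,0,0,0,-1],
    [0,0,0.0665,0,0,0,-1],
    [0,0,0.0665,0,0,0,-1],
    [0,0,0.0665,0,0,0,-1]
  ]
}}

```text
time: 20.8
tcp_pos: [0.6208, 0.2486, 0.2247]
eef_rot: [[-1.0, -0.0, 0.001], [-0.0, 1.0, 0.0], [-0.001, 0.0, -1.0]]
contact_force: [0.0, -0.7, -0.3]
grip_width: 0.0363
grip_force: 40.3
```

Request:
{"fn": "carry_out", "kwargs": {
  "commands": [
    [0,0,0,0,0,0,0.2],
    [0,0,0,0,0,0,0.6],
    [0,0,0,0,0,0,1],
    [0,0,0,0,0,0,1],
    [0,0,0,0,0,0,1],
    [0,0,0,0,0,0,1],
    [0,0,-0.015,0,0,0,1],
    [0,0,-0.04,0,0,0,1],
    [0,0,-0.08,0,0,0,1],
    [0,0,-0.12,0,0,0,1],
    [0,0,-0.16,0,0,0,1],
    [0,0,-0.17,0,0,0,1]
  ]
}}

```text
time: 22.0
tcp_pos: [0.6206, 0.2486, 0.3994]
eef_rot: [[-1.0, -0.0, 0.007], [-0.0, 1.0, 0.002], [-0.007, 0.002, -1.0]]
contact_force: [-0.0, 0.2, -0.1]
grip_width: 0.0853
grip_force: 0.0
```

Request:
{"fn": "carry_out", "kwargs": {
  "commands": [
    [0,-0.03,0,0,0,0,1],
    [0,-0.08,0,0,0,0,1],
    [0,-0.13,0,0,0,0,1],
    [0,-0.18,0,0,0,0,1],
    [0,-0.23,0,0,0,0,1],
    [0,-0.28,0,0,0,0,1],
    [0,-0.33,0,0,0,0,1],
    [0,-0.38,0,0,0,0,1],
    [0,-0.43,0,0,0,0,1],
    [-0.004,-0.47,0,0,0,0,1],
    [-0.004,-0.502,0,0,0,0,1],
    [-0.004,-0.502,0.03,0,0,0,1]
  ]
}}

```text
time: 23.2
tcp_pos: [0.6248, -0.258, 0.366]
eef_rot: [[-1.0, 0.004, 0.005], [0.004, 1.0, -0.004], [-0.005, -0.004, -1.0]]
contact_force: [-0.1, 0.8, 0.3]
grip_width: 0.0857
grip_force: 0.0
```

Request:
{"fn": "carry_out", "kwargs": {
  "commands": [
    [0,0,0.01,0,0,0,1],
    [0,0,0.02,0,0,0,1],
    [0,0,0.02,0,0,0,1]
  ]
}}

```text
time: 23.5
tcp_pos: [0.6247, -0.2526, 0.3431]
eef_rot: [[-1.0, -0.001, -0.002], [-0.001, 1.0, 0.001], [0.002, 0.001, -1.0]]
contact_force: [-0.2, 0.3, 0.9]
grip_width: 0.0853
grip_force: 0.0
```

```bash
python3 - <<'E'
from workcell import *
import cv2,numpy as np
a,_=grab_frame("side")
cv2.imwrite("pics/s7.png",cv2.resize(a[80:310,230:440],None,fx=2.6,fy=2.6))
s=observe();print(s['tcp_pos'],s['eef_rot'].round(3),s['grip_width'])
for n in("sky_paint","sky_dish","orange_paint","orange_dish"):print(n,[(np.round(r['position'],3).tolist(),round(r['p'],2)) for r in place_of("side",n)])
E
```

```text
[ 0.62486189 -0.25251653  0.34419239] [[-1.    -0.001 -0.001]
 [-0.001  1.     0.   ]
 [ 0.001  0.    -1.   ]] 0.08563590582662226
sky_paint [([0.625, -0.248, 0.028], 0.59)]
sky_dish [([0.448, -0.257, 0.033], 0.86)]
orange_paint [([0.619, 0.249, 0.036], 0.7), ([0.323, -0.119, -0.002], 0.65), ([0.238, -0.317, -0.003], 0.56)]
orange_dish [([0.62, 0.249, 0.032], 0.64), ([0.536, 0.154, 0.03], 0.53)]
```

View pics/s7.png

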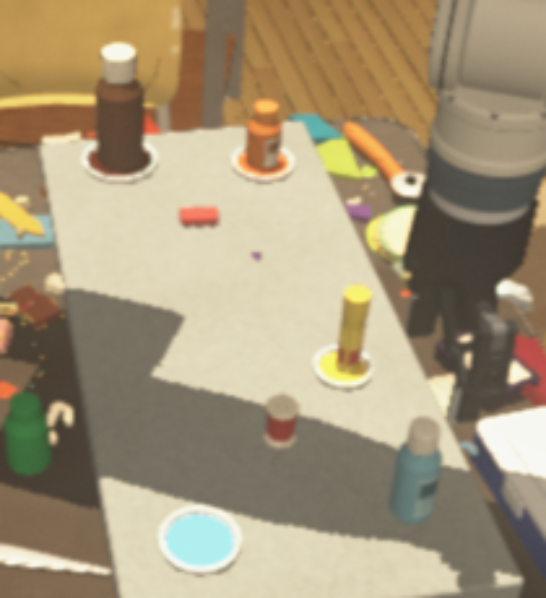

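Orange stands in its dish (265,160). The gripper tips project above the sky bottle (415,480) as computed. Descend and close.

Request:
{"fn": "carry_out", "kwargs": {
  "commands": [
    [0,0,0.02,0,0,0,1],
    [0,0,0.04,0,0,0,1],
    [0,0,0.06,0,0,0,1],
    [0,0,0.08,0,0,0,1],
    [0,0,0.095,0,0,0,1],
    [0,0,0.105,0,0,0,1],
    [0,0,0.105,0,0,0,1],
    [0,0,0.105,0,0,0,1]
  ]
}}

```text
time: 24.55
tcp_pos: [0.625, -0.2535, 0.24]
eef_rot: [[-1.0, -0.0, 0.001], [-0.0, 1.0, -0.0], [-0.001, -0.0, -1.0]]
contact_force: [0.2, -0.2, 1.0]
grip_width: 0.0854
grip_force: 0.0
```

Request:
{"fn": "carry_out", "kwargs": {
  "commands": [
    [0,0,0,0,0,0,-1],
    [0,0,0,0,0,0,-1],
    [0,0,0,0,0,0,-1],
    [0,0,0,0,0,0,-1],
    [0,0,0,0,0,0,-1],
    [0,0,0,0,0,0,-1],
    [0,0,0,0,0,0,-1],
    [0,0,0,0,0,0,-1],
    [0,0,0,0,0,0,-1]
  ],
  "force": 40
}}

```text
time: 25.45
tcp_pos: [0.6248, -0.2534, 0.2398]
eef_rot: [[-1.0, -0.0, 0.001], [-0.0, 1.0, -0.0], [-0.001, -0.0, -1.0]]
contact_force: [-1.2, 1.1, 4.9]
grip_width: 0.0325
grip_force: 40.2
```

Request:
{"fn": "carry_out", "kwargs": {
  "commands": [
    [0,0,-0.01,0,0,0,-1],
    [0,0,-0.03,0,0,0,-1],
    [0,0,-0.055,0,0,0,-1],
    [0.01,0,-0.07,0,0,0,-1],
    [0.03,-0.001,-0.07,0,0,0,-1],
    [0.06,-0.002,-0.07,0,0,0,-1],
    [0.09,-0.003,-0.07,0,0,0,-1],
    [0.12,-0.004,-0.07,0,0,0,-1],
    [0.15,-0.005,-0.07,0,0,0,-1],
    [0.17,-0.005,-0.07,0,0,0,-1],
    [0.176,-0.005,-0.07,0,0,0,-1],
    [0.176,-0.005,-0.07,0,0,0,-1]
  ]
}}

```text
time: 26.65
tcp_pos: [0.448, -0.2585, 0.3096]
eef_rot: [[-1.0, 0.001, 0.0], [0.001, 1.0, -0.0], [-0.0, -0.0, -1.0]]
contact_force: [-0.2, 0.4, -1.2]
grip_width: 0.0326
grip_force: 39.8
```

```bash
python3 - <<'E'
from workcell import *
import cv2,numpy as np
a,_=grab_frame("side")
s=observe();print(s['tcp_pos'],s['grip_width'])
for n in("sky_paint","sky_dish"):print(n,[(np.round(r['position'],3).tolist(),round(r['p'],2)) for r in place_of("side",n)])
E
```

```text
[ 0.44878166 -0.25858436  0.3095644 ] 0.032898214433917564
sky_paint [([0.448, -0.256, 0.099], 0.77)]
sky_dish [([0.449, -0.26, 0.033], 0.68)]
```

Request:
{"fn": "carry_out", "kwargs": {
  "commands": [
    [0,-0.001,0.015,0,0,0,-1],
    [0,-0.001,0.03,0,0,0,-1],
    [0,-0.001,0.045,0,0,0,-1],
    [0,-0.001,0.055,0,0,0,-1],
    [0,-0.001,0.062,0,0,0,-1],
    [0,-0.001,0.065,0,0,0,-1],
    [0,-0.001,0.0665,0,0,0,-1],
    [0,-0.001,0.0665,0,0,0,-1],
    [0,-0.001,0.0665,0,0,0,-1]
  ]
}}

```text
time: 27.7
tcp_pos: [0.4489, -0.2596, 0.2431]
eef_rot: [[-1.0, -0.0, 0.001], [-0.0, 1.0, -0.001], [-0.001, -0.001, -1.0]]
contact_force: [-0.2, -0.5, -0.9]
grip_width: 0.0327
grip_force: 39.8
```

Request:
{"fn": "carry_out", "kwargs": {
  "commands": [
    [0,0,0,0,0,0,0.2],
    [0,0,0,0,0,0,0.6],
    [0,0,0,0,0,0,1],
    [0,0,0,0,0,0,1],
    [0,0,0,0,0,0,1],
    [0,0,0,0,0,0,1],
    [0,0,-0.015,0,0,0,1],
    [0,0,-0.04,0,0,0,1],
    [0,0,-0.08,0,0,0,1],
    [0,0,-0.12,0,0,0,1],
    [0,0,-0.15,0,0,0,1],
    [0,0,-0.15,0,0,0,1]
  ]
}}

```text
time: 28.9
tcp_pos: [0.4491, -0.2597, 0.3969]
eef_rot: [[-1.0, -0.0, 0.005], [-0.0, 1.0, -0.004], [-0.005, -0.004, -1.0]]
contact_force: [-0.3, -0.3, 0.2]
grip_width: 0.0855
grip_force: 0.0
```

```bash
python3 - <<'E'
from workcell import *
import cv2,numpy as np
a,_=grab_frame("side")
cv2.imwrite("pics/s8.png",cv2.resize(a[90:310,230:440],None,fx=2.6,fy=2.6))
b,_=grab_frame("top")
cv2.imwrite("pics/t8.png",cv2.resize(b[100:245,130:410],None,fx=2.7,fy=2.7))
print(observe()['tcp_pos'])
for c in("side","top"):
 for n in("glue_stick","yellow_dish","sky_paint","sky_dish","orange_paint","orange_dish","brown_paint","brown_dish"):print(c,n,[(np.round(r['position'],3).tolist(),round(r['p'],2)) for r in place_of(c,n)])
E
```

```text
[ 0.44869486 -0.25946098  0.39296224]
side glue_stick [([0.621, -0.083, 0.034], 0.82)]
side yellow_dish [([0.618, -0.084, 0.03], 0.74)]
side sky_paint [([0.45, -0.259, 0.033], 0.9)]
side sky_dish [([0.451, -0.258, 0.032], 0.75)]
side orange_paint [([0.324, -0.118, -0.003], 0.98), ([0.238, -0.313, -0.001], 0.87)]
side orange_dish [([0.621, 0.246, 0.034], 0.55)]
side brown_paint [([0.463, 0.282, 0.032], 0.78), ([0.447, -0.256, 0.031], 0.65)]
side brown_dish [([0.466, 0.279, 0.034], 0.62)]
top glue_stick [([0.62, -0.083, 0.036], 0.71)]
top yellow_dish [([0.619, -0.085, 0.032], 0.59)]
top sky_paint []
top sky_dish []
top orange_paint [([0.62, 0.251, 0.035], 0.83)]
top orange_dish [([0.464, 0.278, 0.029], 0.64), ([0.621, 0.252, 0.032], 0.6)]
top brown_paint [([0.462, 0.278, 0.036], 0.61)]
top brown_dish [([0.462, 0.277, 0.029], 0.55)]
```

View pics/s8.png

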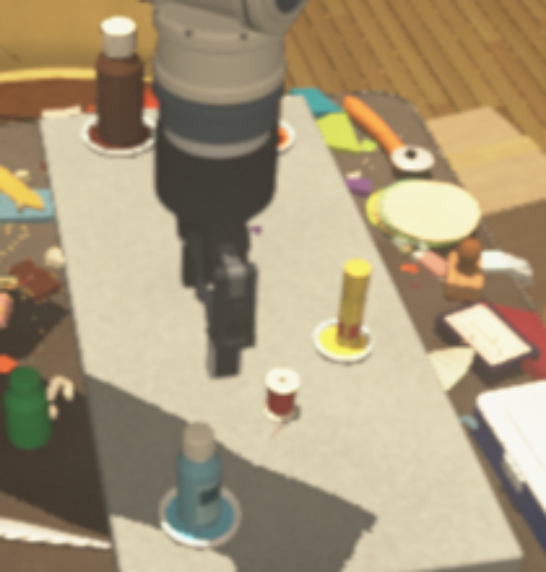

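View pics/t8.png

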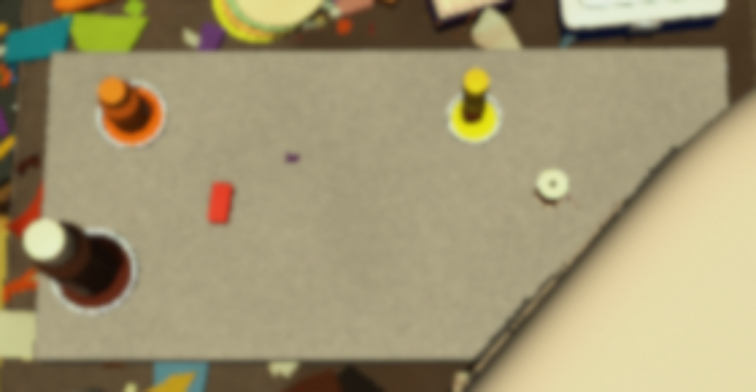

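The side view shows sky (198,510), glue (350,345) and brown (120,130) upright in their dishes. The top view shows orange (130,112) in its dish, with the eraser (220,202) and spool (552,185) in place. All foot positions are within about 4 mm of their dish centres.

```bash
python3 -c "
from workcell import *
print(finish_job())"
```

```text
the job is handed in; nothing more can be done
None
```

I stood all three paint bottles and the glue stick upright in their matching dishes, left the eraser and spool in place, and handed the job in at about 30 s; the final images put every foot within about 5 mm of its dish centre, but no verdict was returned.

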